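# Bring a syringe pump's push rod up to the plunger and clamp it

## Robot

A 6-joint arm with a two-finger parallel gripper is mounted at the origin on a cart in front of the work surface, level with it; the furniture and walls round the work are solid. World frame = base frame: x ahead of the robot, y to its left, z up, the work surface at z = 0. Lengths are in m, angles in rad, forces in N, time in s.
With the tool pointing down it reaches from about 0.325 to 0.75 m from the base axis. Payload 7.6 kg.
Tool frame: the origin (TCP) lies at the centre of the arm's flange, where the gripper is bolted on; the fingertips stand 173 mm ahead of it and the grasp point (between the pads) lies 155 mm ahead of it; z points along the fingers, y is the line along which they close (so a half turn about z gives the same grasp; the last joint's range is limited). The gripper opens to 85 mm and grips with 20 to 120 N. Pads are 22 mm wide; open, the fingers measure 114 mm over their backs; the gripper's body (76 mm by 85 mm) begins 54 mm behind the grasp point. The pads swing forward as they close: fully open they stand 13 mm farther back than shut.
Start: joints at [-1.178, 0.052, 1.401, -0, 1.689, -0.07], TCP at [0.234, -0.47, 0.405] pointing down, gripper open.
Joint ranges: [-2.9, 2.9], [-0.91, 2.17], [0.12, 2.37], [-1.06, 4.2], [0.26, 2.73], [-2.93, 2.93]. Speed limits (rad/s): [2.57, 2.57, 3.01, 3.14, 3.14, 3.14].

## Interface

Orientations are given as a rotation vector (axis times angle).
In Python, from station import env gives the robot as it stands. The module is installed in compiled form; this text tells all that it offers.
- The arm moves only by the tool jog_arm, never from a script. Its argument "targets" is a list of rows, each an object with "xyz": the shift along the world's x, y, z in mm, a list of three; "twist": the turn, a rotation vector about the world's x, y, z in rad, a list of three; "grip": the finger opening in mm, from 0 to 85.4. A call has 1 to 10 rows; each row is the pose to reach, as a shift and turn from the pose commanded when the call began; what a row does not reach only later rows make up. A row lasts 1/10 s, in which the tool goes at most 50 mm and 8.59 degrees, less where a joint would pass 70% of its speed; a pose out of reach is approached as far as the arm can. A call with a gripper value outside its range is refused whole. The fingers move at their own pace and stop on an object; "grip_force" is the grip in N (left out, the last holds). Time passes only in rows, so rows that repeat a pose let the fingers close. It gives the time, the measured TCP pose, the force, the opening and the grip force at its end, in the units of the state.
- env.get_obs(): the state, without advancing time (a new reading comes with each control period).
- env.read_camera(name): name is "side" or "top"; returns a dict with "pixels" (384x512x3 uint8, red, green, blue), "fx", "fy", "cx", "cy" (pixels), "extrinsics" (4x4, takes a point from camera to world coordinates). Camera axes: x right, y up, looking along -z (the intrinsics and any distortion apply to the point x, -y, -z); pixel columns grow to the right and rows downward; lengths in m; the calibration is good to about 2 mm. A picture is of the moment at which its call begins. There is no depth.
- env.job_done(): hands the job in; it is judged then, once.
The state is a dict: "t": time; "joints": joint angles; "qd": joint speeds; "effort": joint torques, N m; "ee_pos": TCP position; "orientation": TCP orientation; "wrist_force": force on the tool from outside, world axes, zero at the start; "wrist_torque": the same for the moment, N m; "width": opening from 0.0 (shut) to 1.0 (fully open); "grip_force": force on a finger pad.
Only numpy, scipy, OpenCV 4.12 (cv2) and the standard library are available. Lean on these libraries where they do the work, as an engineer would, in place of code of your own. Each camera call takes 0.05 s, during which the arm holds its last target. There are 200 camera calls.

## Task

Set the syringe pump: swing its red cam lever open, slide the push rod forward by its knob until the rubber foot rests lightly on the thumb plate of the syringe plunger, without pushing the plunger in, and swing the lever back over centre right home against its stop so that the rod is clamped with the foot still touching. Do not force the lever against its stops, and leave the things standing behind the pump alone.

Things in the scene. Friction and masses are not known exactly. Their poses are not given: they have to be found in the camera images.
- pump: white bench syringe pump, 110 x 270 mm, base 43 mm high, fast on the worktop. Origin: centre of its underside; x to its back, y along the push rod from the syringe (-y) to the knob (+y). Rod and syringe share the axis x = 0, 78 mm high. Hold-down arm over the barrel at y = -88 mm (99 mm high); aluminium clamp block y = 45 to 85, x = -40 to 46 mm (95 mm high)
- push_rod: steel rod, 12 mm across, sliding through the block along pump y. Origin: its front end (syringe side). A stud, screwed out more or less, carries a sprung rubber foot 21 mm across: its face is 10 to 28 mm ahead of the rod's end, not measured; it gives 1 mm per 2 N, 1.5 mm at most. Unclamped the rod drags with 4 N, stays where left and can slide 80 mm from its rearmost place
- rod_knob (a point): centre of the black upright grip knob on the rear end of the push rod: 20 mm across, 98 to 132 mm above the worktop (centre 115 mm), 155 mm behind the rod's front end. Below it an 11 mm post goes down to the rod, whose collar there is 87 mm high at the top
- lever (a joint): angle of the red cam lever on its upright pivot: 0 = clamped, at its stop, pointing to the pump's -y along the rod; grows as it swings out over the pump's front (clockwise from above) to 2.2 = fully open; the rod is free above 1.9. Dead centre at 0.3: below it the cam pulls the lever home, above it throws it open to about 1.9. Closing takes up to 0.4 N m (6 N at the tip), opening 0.25
- lever_blade: blade of the red cam lever, turning with it. Origin on the pivot axis, 78 mm above the worktop; the blade runs along its own -y to 81 mm out, is 11 mm thick (15 mm at the tip) and lies 104 to 125 mm above the worktop. Only the knob stands higher than 99 mm round it, outside its swing
- lever_tip (a point): middle of the thick tip of the red lever, 70 mm from the pivot axis, 114.5 mm above the worktop
- lever_pivot (a point): point on the lever's upright pivot axis at the height of its blade, 114.5 mm above the worktop; fixed on the pump at x = -26 mm, y = 65 mm
- plunger: plunger of the empty 10 ml syringe held in the pump. Origin: middle of the outer face of its round white thumb plate, 23 mm across, which faces the rod's rubber foot; the plunger goes in toward the pump's -y. It holds still up to about 6 N and creeps in when pushed harder
- dropper_bottle: amber dropper bottle with a red top, 38 x 38 x 111 mm, standing behind the pump; origin at the centre of its underside
- glass_beaker: small clear beaker, 45 x 45 x 58 mm, standing behind the pump; origin at the centre of its underside
- cap_pot: small white pot of caps, 56 x 56 x 50 mm, standing behind the pump; origin at the centre of its underside

How it is judged:
By the outcome, as a careful person would: the job done as asked, in the order asked, and still so for the second after the job is handed in, with the robot touching nothing.
It also fails if it takes over 64 s, if anything falls off the work surface, if the arm or the gripper's body presses on something with over 40 N, if the wrist force passes 120 N, or if a joint passes its speed limit or range.

## Working session

There is one attempt and no reset: what is moved stays moved. The work goes in short steps, Python scripts to look and compute and a tool call to move; the robot and the scene stay as the last step left them, time stands still between calls to the robot, and variables do not carry over. Pictures are saved under pics/ and viewed, at most 12 in all, crops included, and the job is handed in when it is done.

Besides the shell and the picture viewer there is one more tool, called after "Call:" as name(argument=value, ...) on one line, values as JSON. jog_arm: Moves the arm, as the interface text tells. Its arguments: {"type":"object","properties":{"targets":{"type":"array","items":{"type":"object","properties":{"xyz":{"type":"array","items":{"type":"number"}},"twist":{"type":"array","items":{"type":"number"}},"grip":{"type":"number"}}}},"grip_force":{"type":"number"}},"required":["targets"]}

```bash
mkdir -p pics
cat > h.py <<'E'
from station import env
import cv2, numpy as np
def snap(n,f):
    c=env.read_camera(n); cv2.imwrite('pics/'+f+'.png',c['pixels'][:,:,::-1]); return c
def proj(c,P):
    P=np.atleast_2d(P); E=c['extrinsics']; q=(P-E[:3,3])@E[:3,:3]
    return np.c_[c['cx']+c['fx']*q[:,0]/-q[:,2], c['cy']+c['fy']*-q[:,1]/-q[:,2]]
def ray(c,u,v):
    E=c['extrinsics']; d=E[:3,:3]@np.array([(u-c['cx'])/c['fx'],-(v-c['cy'])/c['fy'],-1]); return E[:3,3],d/np.linalg.norm(d)
def onz(c,u,v,z):
    o,d=ray(c,u,v); return o+d*(z-o[2])/d[2]
def tri(c1,p1,c2,p2):
    o1,d1=ray(c1,*p1);o2,d2=ray(c2,*p2)
    s=np.linalg.lstsq(np.c_[d1,-d2],o2-o1,rcond=None)[0]
    a=o1+s[0]*d1;b=o2+s[1]*d2; return (a+b)/2,np.linalg.norm(a-b)
E
python3 - <<'E'
from h import *
for n in('side','top'):
    c=snap(n,n+'0'); print(n,c['fx'],c['cx'],c['cy'],c['extrinsics'].round(3).tolist(),[k for k in c])
o=env.get_obs();print(o)
E
```

```text
side 471.4791445602368 251.8394275929409 193.5742267982046 [[-0.981, 0.086, -0.174, 0.447], [-0.194, -0.407, 0.893, 1.012], [0.006, 0.909, 0.416, 0.452], [0.0, 0.0, 0.0, 1.0]] ['pixels', 'fx', 'fy', 'cx', 'cy', 'extrinsics']
top 413.25668728099157 255.43279518989308 188.35474087098845 [[-0.016, 0.994, -0.108, 0.519], [-0.999, -0.02, -0.031, 0.216], [-0.033, 0.107, 0.994, 0.943], [0.0, 0.0, 0.0, 1.0]] ['pixels', 'fx', 'fy', 'cx', 'cy', 'extrinsics']
{'t': 0.1, 'joints': array([-1.17831573e+00,  5.27938605e-02,  1.40163438e+00,  8.52467445e-06,
        1.68858894e+00, -7.02964842e-02]), 'qd': array([-0.00250652, -0.00093037, -0.00313845, -0.00189976, -0.00037734,
        0.00072325]), 'effort': array([ 1.57668674e-03, -3.82581675e+01, -3.60985243e+01, -1.02759930e-05,
        4.74057175e-03, -7.56340654e-06]), 'ee_pos': array([ 0.23439279, -0.46974654,  0.40394031]), 'orientation': array([-3.05649544e+00, -7.20137922e-01,  3.45628442e-04]), 'wrist_force': array([1.485509  , 0.43630366, 1.62210047]), 'wrist_torque': array([-0.00094367, -0.07776956, -0.02284782]), 'grip_force': 0.0, 'width': 0.998759893042939}
```

View pics/top0.png

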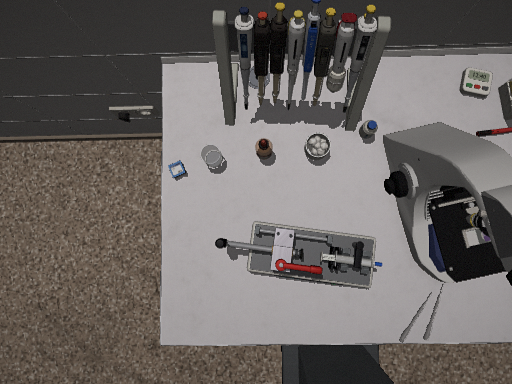

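View pics/side0.png

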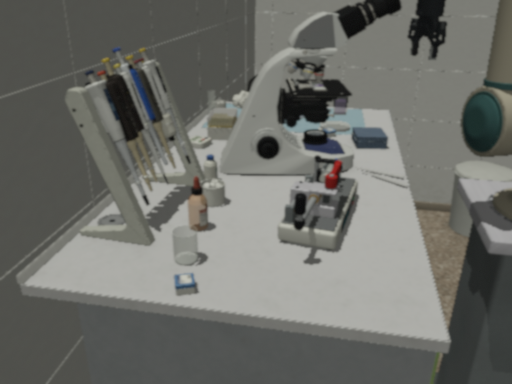

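The top view shows the knob at (221,243), the lever pivot at (281,265), its tip near (318,270), the plunger plate near (324,258) and the pump base corners at about (256,222), (376,237), (371,288) and (248,275). The side view shows the knob at (300,203) and the red lever at (333,175). I'll zoom in on both.

Run:
```python
from h import *
a=cv2.imread('pics/top0.png')[215:295,210:385]; b=cv2.imread('pics/side0.png')[150:250,270:370]
cv2.imwrite('pics/c1.png',np.vstack([cv2.resize(a,(770,352),interpolation=2)]))
cv2.imwrite('pics/c2.png',cv2.resize(b,(600,600),interpolation=2))
c=env.read_camera('top'); s=env.read_camera('side')
for n,k in(('top',c),('side',s)):
    im=k['pixels'].astype(int); r=(im[:,:,0]>110)&(im[:,:,1]<70)&(im[:,:,2]<70)
    m=np.zeros(r.shape,bool)
    if n=='top': m[215:295,210:385]=1
    else: m[150:250,270:370]=1
    v,u=np.where(r&m); p=np.c_[u,v].astype(float); mu=p.mean(0); d=np.linalg.svd(p-mu,full_matrices=0)[2][0]; t=(p-mu)@d
    print(n,len(u),mu,d,mu+d*t.min(),mu+d*t.max())
    k_=(im.max(2)<45)
    m2=np.zeros(r.shape,bool)
    if n=='top': m2[230:256,210:232]=1
    else: m2[188:230,285:315]=1
    v,u=np.where(k_&m2); print(' dark',len(u),u.mean(),v.mean(),u.min(),u.max(),v.min(),v.max())
# base corner at z=.043
for uv in((256,222),(376,237),(371,288),(248,275)): print(onz(c,*uv,.043).round(4))
print('knob',onz(c,221,243,.132), 'pivot',onz(c,281,265,.125),'tip',onz(c,322,270,.125))
```

```text
top 249 [297.25702811 266.87550201] [0.9913551  0.13120622] [275.7317752  264.02662669] [321.12774454 270.0348003 ]
 dark 82 220.9878048780488 242.609756097561 215 226 238 247
side 98 [334.45918367 170.02040816] [-0.43033865  0.90266752] [338.80410573 160.90660916] [329.97811315 179.41978877]
 dark 270 299.64814814814815 209.25925925925927 294 314 194 228
[0.5426 0.2442 0.043 ]
[ 0.5062 -0.0128  0.043 ]
[0.3991 0.0028 0.043 ]
[0.4296 0.2632 0.043 ]
knob [0.50052937 0.31051021 0.132     ] pivot [0.45601862 0.19426543 0.125     ] tip [0.44535717 0.11501181 0.125     ]
```

View pics/c1.png

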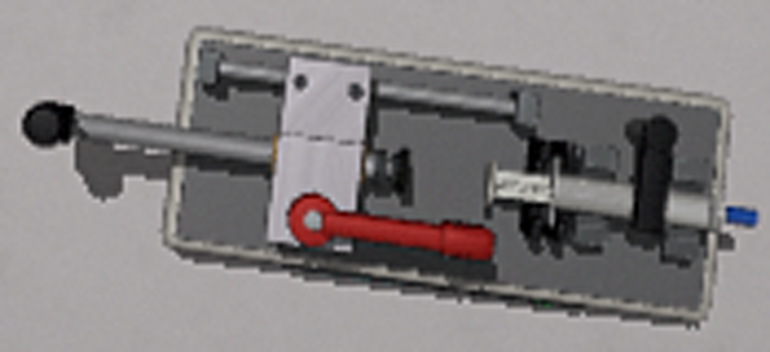

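View pics/c2.png

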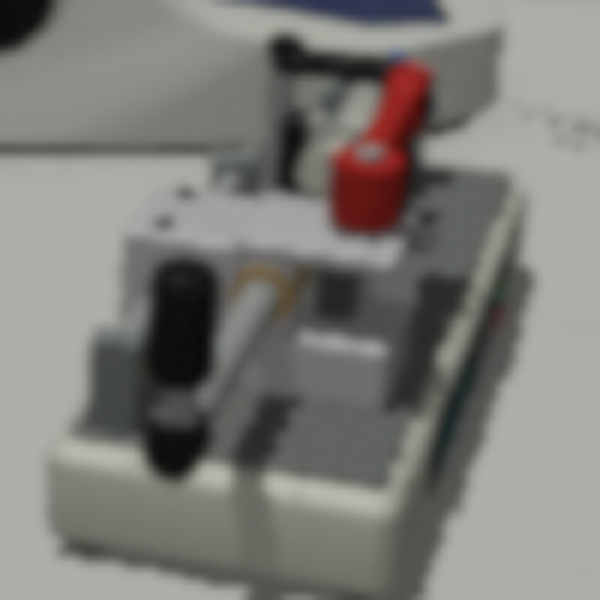

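The crops show the foot face at top pixel (303,254), the plate face at about (320.7,257), the knob top at (219.8,242.7) and the pivot top at (280.9,265.2). In the side view the knob top is at (300.8,195) and the pivot top at (332,175.5).

Run:
```python
from h import *
c=env.read_camera('top'); s=env.read_camera('side')
K=tri(c,(219.8,242.7),s,(300.8,195.)); P=tri(c,(280.9,265.2),s,(332,175.5)); T=tri(c,(321,270),s,(338.8,161.))
print('knobtop',K,'pivtop',P,'tip',T)
F=onz(c,303.2,254,.078);G=onz(c,320.7,257.2,.078);print('foot',F,'plate',G,np.linalg.norm(F-G))
cr=np.array([onz(c,*u,.043)[:2] for u in((256,222),(376,237),(371,288),(248,275))])
y=(cr[0]+cr[3]-cr[1]-cr[2]);yaw=np.arctan2(-y[0],y[1]);print('yaw',yaw,'centre',cr.mean(0))
R=np.array([[np.cos(yaw),-np.sin(yaw)],[np.sin(yaw),np.cos(yaw)]])
print('pivot pred',cr.mean(0)+R@[-.026,.065],'knob pump',R.T@(K[0][:2]-cr.mean(0)),'foot',R.T@(F[:2]-cr.mean(0)),'plate',R.T@(G[:2]-cr.mean(0)),'pivz',R.T@(onz(c,280.9,265.2,.127)[:2]-cr.mean(0)),onz(c,280.9,265.2,.127))
```

```text
knobtop (array([0.50138124, 0.31297552, 0.13118454]), np.float64(0.0005054731051359849)) pivtop (array([0.45551425, 0.19438498, 0.12164814]), np.float64(0.000270301166247608)) tip (array([0.44536795, 0.11662782, 0.1223153 ]), np.float64(0.0004489670110437023))
foot [0.47417972 0.14672607 0.078     ] plate [0.46713994 0.11098537 0.078     ] 0.03642740640386068
yaw -0.12866248911411496 centre [0.46936317 0.12436407]
pivot pred [0.45191809 0.19216281] knob pump [0.0075531  0.19116063] foot [0.00190751 0.02279517] plate [-0.00048827 -0.01355337] pivz [-0.02246211  0.06783716] [0.45579076 0.19452257 0.127     ]
```

Call:
jog_arm(targets=[{"xyz": [12, 50, 0], "twist": [0, 0, -0.1], "grip": 0}, {"xyz": [66, 270, 0], "twist": [0, 0, -0.592], "grip": 0}, {"xyz": [66, 270, 0], "twist": [0, 0, -0.592], "grip": 0}, {"xyz": [66, 270, 0], "twist": [0, 0, -0.592], "grip": 0}, {"xyz": [66, 270, 0], "twist": [0, 0, -0.592], "grip": 0}, {"xyz": [66, 270, 0], "twist": [0, 0, -0.592], "grip": 0}, {"xyz": [126, 470, 0], "twist": [0, 0, -0.592], "grip": 0}, {"xyz": [126, 470, 0], "twist": [0, 0, -0.592], "grip": 0}, {"xyz": [126, 470, 0], "twist": [0, 0, -0.592], "grip": 0}, {"xyz": [126, 470, 0], "twist": [0, 0, -0.592], "grip": 0}])

```text
t: 1.3
ee_pos: [0.3577, -0.0061, 0.4051]
orientation: [3.135, -0.203, 0.002]
wrist_force: [1.5, -1.4, 0.7]
width: 0.001
grip_force: 0.0
```

Call:
jog_arm(targets=[{"xyz": [30, 36, 0]}, {"xyz": [62, 73, 0]}, {"xyz": [94, 110, 0]}, {"xyz": [117, 136, -20]}, {"xyz": [117, 136, -60]}, {"xyz": [117, 136, -90]}, {"xyz": [117, 136, -100]}, {"xyz": [117, 136, -100]}])

```text
invalid input
```

Run:
```python
from h import *
c=snap('top','t1'); s=snap('side','s1');o=env.get_obs();print(o['ee_pos'],o['wrist_force'])
a=cv2.imread('pics/t1.png')[190:310,210:385]; b=cv2.imread('pics/s1.png')[80:250,250:400]
cv2.imwrite('pics/m1.png',np.hstack([cv2.resize(a,(437,300),interpolation=2),cv2.resize(b,(265,300),interpolation=2)]))
```

```text
[ 0.35829119 -0.00309507  0.40480174] [ 0.13816485 -0.71834929 -0.28292369]
```

View pics/m1.png

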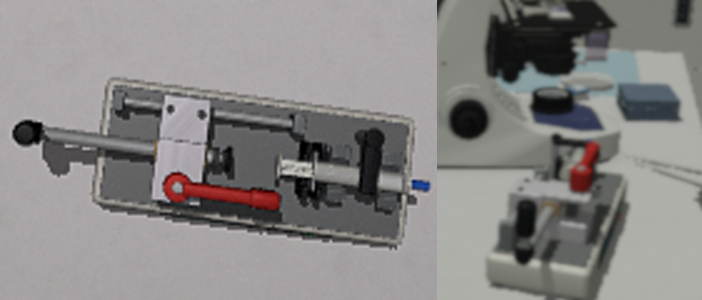

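The move was refused because each row needs every field, so the picture shows the pump untouched. I'll send it again in full.

Call:
jog_arm(targets=[{"xyz": [30, 36, 0], "twist": [0, 0, 0], "grip": 0}, {"xyz": [62, 73, 0], "twist": [0, 0, 0], "grip": 0}, {"xyz": [94, 110, 0], "twist": [0, 0, 0], "grip": 0}, {"xyz": [117, 136, -20], "twist": [0, 0, 0], "grip": 0}, {"xyz": [117, 136, -60], "twist": [0, 0, 0], "grip": 0}, {"xyz": [117, 136, -90], "twist": [0, 0, 0], "grip": 0}, {"xyz": [117, 136, -100], "twist": [0, 0, 0], "grip": 0}, {"xyz": [117, 136, -100], "twist": [0, 0, 0], "grip": 0}])

```text
t: 2.2
ee_pos: [0.4748, 0.1271, 0.3037]
orientation: [3.134, -0.204, -0.004]
wrist_force: [0.1, -0.3, 1.1]
width: -0.001
grip_force: 0.0
```

Run:
```python
from h import *
c=snap('top','t2'); s=snap('side','s2');o=env.get_obs();print(o['ee_pos'],o['wrist_force'])
a=cv2.imread('pics/t2.png')[190:310,210:385]; b=cv2.imread('pics/s2.png')[80:250,250:400]
cv2.imwrite('pics/m2.png',np.hstack([cv2.resize(a,(437,300),interpolation=2),cv2.resize(b,(265,300),interpolation=2)]))
```

```text
[0.47530277 0.12737571 0.30658988] [ 0.12957387 -0.64294357  0.73673566]
```

View pics/m2.png

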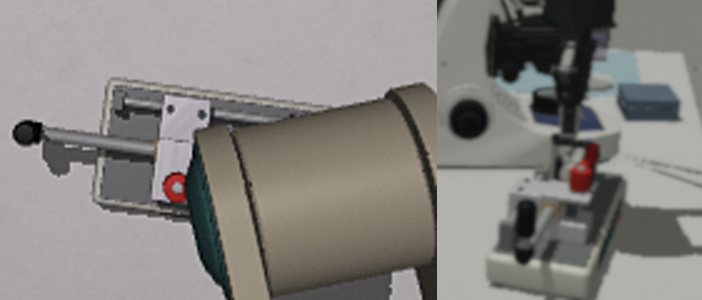

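```bash
cat >> h.py <<'E'
PIV=np.array([455.5,194.]); YAW=-.129
R2=np.array([[np.cos(YAW),-np.sin(YAW)],[np.sin(YAW),np.cos(YAW)]])
def pusher(th,side,r=57,a=11,b=14.5,gap=0):
    d=np.array([-np.sin(th),-np.cos(th)]);t=np.array([-np.cos(th),np.sin(th)])
    h=5.5+a*abs(t[0])+b*abs(t[1])+gap
    return PIV+R2@(r*d+side*h*t)
E
python3 - <<'E'
from h import *
p=env.get_obs()['ee_pos'][:2]*1e3
for th in np.arange(0,2.2,.15): print(round(th,2),(pusher(th,-1)-p).round(0))
E
```

```text
0.0 [-11.   8.]
0.15 [-18.   7.]
0.3 [-25.   6.]
0.45 [-33.   7.]
0.6 [-41.   9.]
0.75 [-49.  12.]
0.9 [-56.  17.]
1.05 [-63.  23.]
1.2 [-70.  31.]
1.35 [-75.  39.]
1.5 [-78.  49.]
1.65 [-80.  58.]
1.8 [-81.  66.]
1.95 [-81.  74.]
2.1 [-79.  83.]
```

Call:
jog_arm(targets=[{"xyz": [0, 5, -10], "twist": [0, 0, 0], "grip": 0}, {"xyz": [0, 5, -20], "twist": [0, 0, 0], "grip": 0}, {"xyz": [0, 5, -26], "twist": [0, 0, 0], "grip": 0}, {"xyz": [0, 5, -26], "twist": [0, 0, 0], "grip": 0}])

```text
t: 2.7
ee_pos: [0.4746, 0.1328, 0.2774]
orientation: [3.134, -0.202, -0.003]
wrist_force: [0.1, 0.1, -0.1]
width: -0.001
grip_force: 0.0
```

Call:
jog_arm(targets=[{"xyz": [-6, 2, 2], "twist": [0, 0, 0], "grip": 0}, {"xyz": [-11, 3, 2], "twist": [0, 0, 0], "grip": 0}, {"xyz": [-15, 2, 2], "twist": [0, 0, 0], "grip": 0}, {"xyz": [-19, 2, 2], "twist": [0, 0, 0], "grip": 0}, {"xyz": [-24, 2, 2], "twist": [0, 0, 0], "grip": 0}, {"xyz": [-29, 2, 2], "twist": [0, 0, 0], "grip": 0}, {"xyz": [-33, 2, 2], "twist": [0, 0, 0], "grip": 0}, {"xyz": [-37, 3, 2], "twist": [0, 0, 0], "grip": 0}, {"xyz": [-41, 4, 2], "twist": [0, 0, 0], "grip": 0}, {"xyz": [-41, 4, 2], "twist": [0, 0, 0], "grip": 0}])

```text
t: 3.7
ee_pos: [0.4333, 0.1369, 0.2804]
orientation: [3.135, -0.202, -0.002]
wrist_force: [0.1, 1.3, -0.5]
width: -0.001
grip_force: 0.0
```

Run:
```python
from h import *
c=snap('top','t3'); s=snap('side','s3');o=env.get_obs();print(o['ee_pos'],o['wrist_force'])
a=cv2.imread('pics/t3.png')[190:310,210:385]; b=cv2.imread('pics/s3.png')[80:250,250:400]
cv2.imwrite('pics/m3.png',np.hstack([cv2.resize(a,(437,300),interpolation=2),cv2.resize(b,(265,300),interpolation=2)]))
```

```text
[0.43374327 0.13685804 0.28060995] [-0.18853445 -0.46236965  1.39974688]
```

View pics/m3.png

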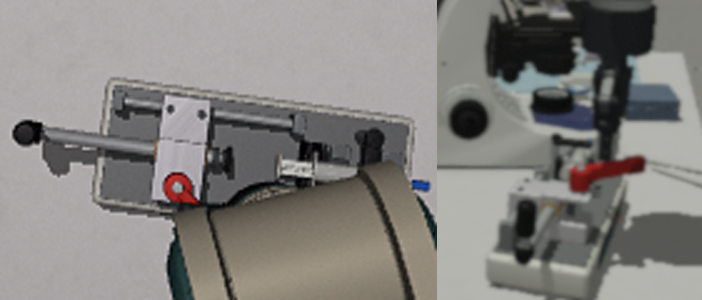

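The lever stands at about 0.6–0.7, with its pivot at (177,188) in the crop. It moves freely, so I'll keep following the arc to about 2.05.

Call:
jog_arm(targets=[{"xyz": [-7, 3, 0], "twist": [0, 0, 0], "grip": 0}, {"xyz": [-14, 7, 0], "twist": [0, 0, 0], "grip": 0}, {"xyz": [-21, 13, 0], "twist": [0, 0, 0], "grip": 0}, {"xyz": [-28, 21, 0], "twist": [0, 0, 0], "grip": 0}, {"xyz": [-33, 29, 0], "twist": [0, 0, 0], "grip": 0}, {"xyz": [-36, 39, 0], "twist": [0, 0, 0], "grip": 0}, {"xyz": [-38, 48, 0], "twist": [0, 0, 0], "grip": 0}, {"xyz": [-39, 56, 0], "twist": [0, 0, 0], "grip": 0}, {"xyz": [-38, 67, 0], "twist": [0, 0, 0], "grip": 0}, {"xyz": [-38, 69, 0], "twist": [0, 0, 0], "grip": 0}])

```text
t: 4.8
ee_pos: [0.396, 0.2068, 0.2807]
orientation: [3.135, -0.201, -0.0]
wrist_force: [0.2, -0.2, 0.4]
width: 0.002
grip_force: 0.2
```

Run:
```python
from h import *
c=snap('top','t4'); s=snap('side','s4');o=env.get_obs();print(o['ee_pos'],o['wrist_force'])
a=cv2.imread('pics/t4.png')[190:310,210:385]; b=cv2.imread('pics/s4.png')[80:250,250:400]
cv2.imwrite('pics/m4.png',np.hstack([cv2.resize(a,(437,300),interpolation=2),cv2.resize(b,(265,300),interpolation=2)]))
```

```text
[0.39598974 0.20618933 0.28059171] [-0.17693165 -0.03246298  0.26135531]
```

View pics/m4.png

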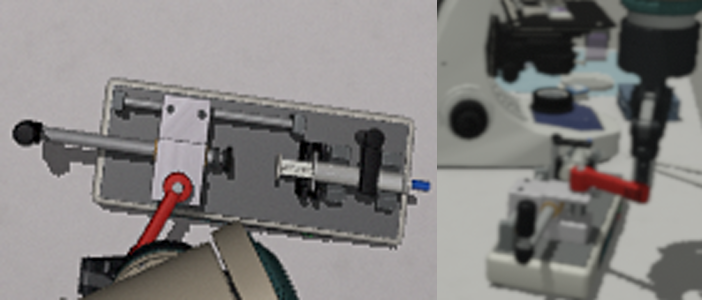

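The lever is open at about 2.0 rad: its pivot is at (177,188) and the blade runs to (138,248). Next I'll lift and go over to the knob.

Call:
jog_arm(targets=[{"xyz": [-4, -6, 20], "twist": [0, 0, 0], "grip": 0}, {"xyz": [-4, -6, 65], "twist": [0, 0, 0], "grip": 20}, {"xyz": [20, 22, 70], "twist": [0, 0, 0], "grip": 50}, {"xyz": [50, 55, 70], "twist": [0, 0, 0], "grip": 50}, {"xyz": [80, 85, 70], "twist": [0, 0, 0], "grip": 50}, {"xyz": [102, 106, 60], "twist": [0, 0, 0], "grip": 50}, {"xyz": [102, 106, 50], "twist": [0, 0, 0], "grip": 50}, {"xyz": [102, 106, 50], "twist": [0, 0, 0], "grip": 50}])

```text
t: 5.7
ee_pos: [0.4979, 0.3115, 0.328]
orientation: [3.132, -0.203, -0.006]
wrist_force: [-0.5, 0.0, 0.9]
width: 0.581
grip_force: 0.0
```

Run:
```python
from h import *
c=snap('top','t5'); s=snap('side','s5');o=env.get_obs();print(o['ee_pos'],o['wrist_force'],o['width'])
a=cv2.imread('pics/t5.png')[190:310,190:365]; b=cv2.imread('pics/s5.png')[80:250,250:400]
cv2.imwrite('pics/m5.png',np.hstack([cv2.resize(a,(437,300),interpolation=2),cv2.resize(b,(353,400),interpolation=2)[:300] if 0 else cv2.resize(b,(265,300),interpolation=2)]))
```

```text
[0.49760253 0.31113785 0.33083639] [-0.69820698  0.72661103  0.13898176] 0.5875923064519625
```

View pics/m5.png

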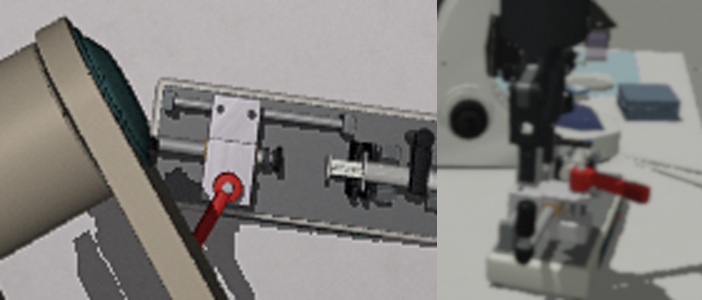

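The side view shows the fingers at (530,185), right above the knob at (525,215), and the lever still open. I'll descend and grip gently.

Call:
jog_arm(grip_force=20, targets=[{"xyz": [1, 1, -20], "twist": [0, 0, 0], "grip": 50}, {"xyz": [1, 1, -40], "twist": [0, 0, 0], "grip": 50}, {"xyz": [1, 1, -52], "twist": [0, 0, 0], "grip": 50}, {"xyz": [1, 1, -58], "twist": [0, 0, 0], "grip": 50}, {"xyz": [1, 1, -58], "twist": [0, 0, 0], "grip": 30}, {"xyz": [1, 1, -58], "twist": [0, 0, 0], "grip": 22}, {"xyz": [1, 1, -58], "twist": [0, 0, 0], "grip": 15}, {"xyz": [1, 1, -58], "twist": [0, 0, 0], "grip": 15}, {"xyz": [1, 1, -58], "twist": [0, 0, 0], "grip": 15}])

```text
t: 6.7
ee_pos: [0.499, 0.3131, 0.274]
orientation: [-3.134, 0.202, -0.003]
wrist_force: [-1.1, 2.2, 5.8]
width: 0.224
grip_force: 21.2
```

Run:
```python
from h import *
for i in range(3):
    o=env.get_obs();print(o['ee_pos'],o['wrist_force'],o['width'],o['grip_force']); env.read_camera('top')
```

```text
[0.49902149 0.31306511 0.27401054] [-1.06943837  2.22800445  5.76029685] 0.22404691067976834 21.17201054468751
[0.49902896 0.31307083 0.27400618] [-1.34254532  1.81342197  5.61978692] 0.22415679282440168 21.2274793186225
[0.49903295 0.31307694 0.27399154] [-1.03803495  1.88943717  6.50537869] 0.22678954953696864 21.220475847367197
```

Call:
jog_arm(targets=[{"xyz": [-0.4, -3, 0], "twist": [0, 0, 0], "grip": 15}, {"xyz": [-1.0, -8, 0], "twist": [0, 0, 0], "grip": 15}, {"xyz": [-1.7, -13, 0], "twist": [0, 0, 0], "grip": 15}, {"xyz": [-2.3, -18, 0], "twist": [0, 0, 0], "grip": 15}, {"xyz": [-3.0, -23, 0], "twist": [0, 0, 0], "grip": 15}, {"xyz": [-3.5, -27, 0], "twist": [0, 0, 0], "grip": 15}, {"xyz": [-3.9, -30, 0], "twist": [0, 0, 0], "grip": 15}, {"xyz": [-3.9, -30, 0], "twist": [0, 0, 0], "grip": 15}])

```text
t: 7.65
ee_pos: [0.4948, 0.2831, 0.2739]
orientation: [-3.134, 0.202, -0.0]
wrist_force: [-4.4, 3.0, 8.1]
width: 0.222
grip_force: 21.4
```

Run:
```python
from h import *
o=env.get_obs();print(o['ee_pos'],o['wrist_force'],o['wrist_torque'],o['width'])
c=snap('top','t6');snap('side','s6')
a=cv2.imread('pics/t6.png')[220:290,270:350]
cv2.imwrite('pics/m6.png',cv2.resize(a,(640,560),interpolation=2))
```

```text
[0.49475262 0.28307349 0.27394025] [-4.43300304  2.97332176  8.14191066] [0.35962251 0.65787004 0.00069211] 0.22246617702283308
```

View pics/m6.png

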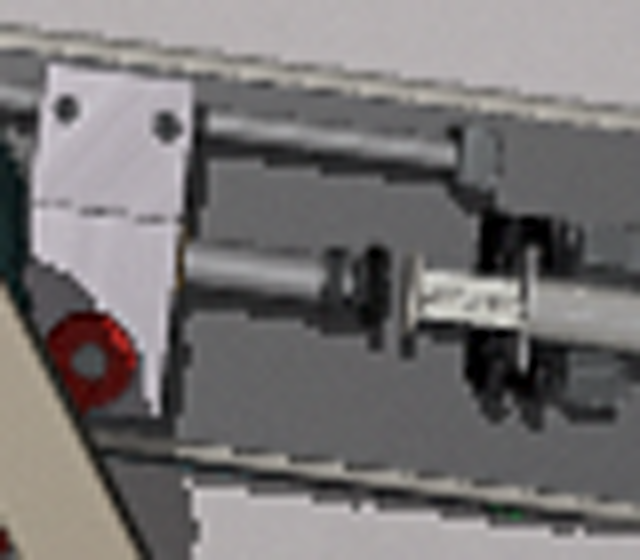

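The top crop shows the foot face at column 389 and the plate at about 402, a gap of about 3 mm. From here I'll use small steps with force readings, and ease the lateral and vertical load.

Call:
jog_arm(targets=[{"xyz": [-0.5, 0, 0.5], "twist": [0, 0, 0], "grip": 15}, {"xyz": [-0.6, -0.5, 0.6], "twist": [0, 0, 0], "grip": 15}, {"xyz": [-0.7, -1.0, 0.6], "twist": [0, 0, 0], "grip": 15}, {"xyz": [-0.7, -1.0, 0.6], "twist": [0, 0, 0], "grip": 15}])

```text
t: 8.15
ee_pos: [0.4944, 0.282, 0.274]
orientation: [-3.134, 0.203, -0.002]
wrist_force: [-0.9, 4.7, 5.4]
width: 0.221
grip_force: 21.2
```

Call:
jog_arm(targets=[{"xyz": [-0.1, -0.5, 0], "twist": [0, 0, 0], "grip": 15}, {"xyz": [-0.1, -0.5, 0], "twist": [0, 0, 0], "grip": 15}])

```text
t: 8.35
ee_pos: [0.4943, 0.2815, 0.274]
orientation: [-3.134, 0.203, -0.002]
wrist_force: [-0.2, 3.9, 6.0]
width: 0.221
grip_force: 21.2
```

Call:
jog_arm(targets=[{"xyz": [-0.1, -0.5, 0], "twist": [0, 0, 0], "grip": 15}, {"xyz": [-0.1, -0.5, 0], "twist": [0, 0, 0], "grip": 15}])

```text
t: 8.55
ee_pos: [0.4942, 0.281, 0.274]
orientation: [-3.134, 0.203, -0.002]
wrist_force: [-0.3, 4.5, 5.0]
width: 0.223
grip_force: 21.2
```

Call:
jog_arm(targets=[{"xyz": [-0.1, -0.5, 0], "twist": [0, 0, 0], "grip": 15}, {"xyz": [-0.1, -0.5, 0], "twist": [0, 0, 0], "grip": 15}])

```text
t: 8.75
ee_pos: [0.4941, 0.2804, 0.274]
orientation: [-3.134, 0.203, -0.002]
wrist_force: [0.4, 4.1, 5.5]
width: 0.225
grip_force: 21.2
```

Run:
```python
from h import *
for i in range(3):
    o=env.get_obs();print(o['ee_pos'],o['wrist_force'])
    c=env.read_camera('top')
im=c['pixels'].astype(int)
for r in (254,255,256): print(im[r,310:328].sum(1)//3)
```

```text
[0.49414589 0.28043403 0.27402303] [0.43968246 4.07076593 5.48593771]
[0.49412395 0.28044651 0.27397327] [0.57459793 2.91900874 5.41527225]
[0.49412788 0.28044631 0.27399615] [0.17654329 4.25487084 5.99902898]
[152 151  45  56  57  81  59  21  20  23  72  92 152 199 198 195 173 163]
[158 160  51  59  74 103  65  24  21  28  70 106 147 197 188 189 189 187]
[120  94  49  61 102  52  54  16  20  25  67 136 133 183 140 152 152 146]
```

Call:
jog_arm(targets=[{"xyz": [-0.1, -0.5, 0], "twist": [0, 0, 0], "grip": 15}, {"xyz": [-0.1, -0.5, 0], "twist": [0, 0, 0], "grip": 15}, {"xyz": [-0.1, -0.5, 0], "twist": [0, 0, 0], "grip": 15}])

```text
t: 9.2
ee_pos: [0.494, 0.2799, 0.274]
orientation: [-3.134, 0.203, -0.002]
wrist_force: [-0.7, 3.5, 5.5]
width: 0.223
grip_force: 21.2
```

Call:
jog_arm(targets=[{"xyz": [-0.1, -0.4, 0], "twist": [0, 0, 0], "grip": 15}, {"xyz": [-0.1, -0.4, 0], "twist": [0, 0, 0], "grip": 15}, {"xyz": [-0.1, -0.4, 0], "twist": [0, 0, 0], "grip": 15}])

```text
t: 9.5
ee_pos: [0.494, 0.2795, 0.274]
orientation: [-3.134, 0.203, -0.002]
wrist_force: [-0.4, 3.7, 6.1]
width: 0.225
grip_force: 21.2
```

Call:
jog_arm(targets=[{"xyz": [-0.1, -0.4, 0], "twist": [0, 0, 0], "grip": 15}, {"xyz": [-0.1, -0.4, 0], "twist": [0, 0, 0], "grip": 15}, {"xyz": [-0.1, -0.4, 0], "twist": [0, 0, 0], "grip": 15}])

```text
t: 9.8
ee_pos: [0.4939, 0.2791, 0.274]
orientation: [-3.134, 0.203, -0.002]
wrist_force: [0.4, 4.1, 5.3]
width: 0.223
grip_force: 21.2
```

Call:
jog_arm(targets=[{"xyz": [0, -0.4, 0], "twist": [0, 0, 0], "grip": 15}, {"xyz": [0, -0.4, 0], "twist": [0, 0, 0], "grip": 15}, {"xyz": [0, -0.4, 0], "twist": [0, 0, 0], "grip": 15}])

```text
t: 10.1
ee_pos: [0.4939, 0.2787, 0.274]
orientation: [-3.134, 0.203, -0.002]
wrist_force: [0.3, 3.5, 5.9]
width: 0.223
grip_force: 21.2
```

```bash
cat > f.py <<'E'
from h import *
F=[]
for i in range(5):
    o=env.get_obs();F.append(o['wrist_force']); c=env.read_camera('top')
print(o['ee_pos'],np.mean(F,0),np.std(F,0))
im=c['pixels'].astype(int)
for r in (254,255,256): print(im[r,310:328].sum(1)//3)
E
python3 f.py
```

```text
[0.49385997 0.27874049 0.27399346] [0.10189872 3.59602942 5.56749088] [0.33822932 0.17832524 0.6137699 ]
[152 150 111  55  56  74  72  56  23  18  30  95 152 198 198 197 174 163]
[156 160 126  57  66 144  73  64  12  21  31 106 148 197 188 188 188 188]
[117 125 107  50  61 101  62  58  17  14  39 138 131 181 138 153 153 146]
```

Call:
jog_arm(targets=[{"xyz": [-0.1, -0.4, 0], "twist": [0, 0, 0], "grip": 15}, {"xyz": [-0.1, -0.4, 0], "twist": [0, 0, 0], "grip": 15}, {"xyz": [-0.1, -0.4, 0], "twist": [0, 0, 0], "grip": 15}])

```text
t: 10.65
ee_pos: [0.4938, 0.2783, 0.274]
orientation: [-3.134, 0.203, -0.002]
wrist_force: [-0.3, 4.0, 5.1]
width: 0.225
grip_force: 21.2
```

```bash
python3 f.py
```

```text
[0.49378562 0.27831694 0.27399227] [-0.20807746  3.73349218  5.75394535] [0.24087039 0.3784134  0.4229703 ]
[151 149 145  42  59  58  86  56  16  15  25  91 152 199 197 194 174 163]
[155 161 162  43  59  70 138  63  27  17  25 105 147 196 188 187 188 188]
[117 123  98  50  58  60  78  59  21  19  42 137 132 182 141 151 152 146]
```

Call:
jog_arm(targets=[{"xyz": [0, -0.4, 0], "twist": [0, 0, 0], "grip": 15}, {"xyz": [0, -0.4, 0], "twist": [0, 0, 0], "grip": 15}, {"xyz": [0, -0.4, 0], "twist": [0, 0, 0], "grip": 15}])

```text
t: 11.2
ee_pos: [0.4937, 0.2779, 0.274]
orientation: [-3.134, 0.203, -0.002]
wrist_force: [-0.1, 4.2, 5.5]
width: 0.226
grip_force: 21.2
```

```bash
python3 f.py
```

```text
[0.49374442 0.2779729  0.27401716] [-0.20349344  3.6938693   5.66001838] [0.25589612 0.60036628 0.25086264]
[150 148 146  52  59  60 114  55  32  17  22  83 152 200 197 197 173 164]
[155 161 166  55  61  68 126  62  34  19  26 109 146 195 186 190 190 186]
[115 124 126  40  56  60 103  57  17  17  35 142 132 182 139 153 151 144]
```

Call:
jog_arm(targets=[{"xyz": [-0.1, -0.4, 0], "twist": [0, 0, 0], "grip": 15}, {"xyz": [-0.1, -0.4, 0], "twist": [0, 0, 0], "grip": 15}, {"xyz": [-0.1, -0.4, 0], "twist": [0, 0, 0], "grip": 15}])

```text
t: 11.75
ee_pos: [0.4937, 0.2775, 0.274]
orientation: [-3.134, 0.203, -0.002]
wrist_force: [-0.1, 5.0, 6.2]
width: 0.226
grip_force: 21.2
```

```bash
python3 f.py
```

```text
[0.49365997 0.27754517 0.2739925 ] [-0.2774035   4.38619851  5.99345148] [0.20738111 0.35093475 0.30434373]
[149 148 146  83  58  63 143  44  43  16  21  82 152 201 198 198 175 162]
[154 162 166  68  58  71 158  48  44  15  27  96 147 198 187 186 188 189]
[115 125 131  51  54  62  89  56  30  21  32 130 132 181 139 152 152 147]
```

Call:
jog_arm(targets=[{"xyz": [0, -0.4, 0], "twist": [0, 0, 0], "grip": 15}, {"xyz": [0, -0.4, 0], "twist": [0, 0, 0], "grip": 15}, {"xyz": [0, -0.4, 0], "twist": [0, 0, 0], "grip": 15}])

```text
t: 12.3
ee_pos: [0.4936, 0.2772, 0.274]
orientation: [-3.134, 0.203, -0.002]
wrist_force: [-0.3, 3.8, 6.2]
width: 0.222
grip_force: 21.2
```

```bash
python3 f.py
```

```text
[0.4936286  0.27719479 0.27398575] [-0.17850604  3.88527418  5.73318466] [0.4091917  0.32936241 0.35300067]
[149 147 146 115  56  64 126  45  42  17  23  75 154 199 198 195 175 161]
[154 162 164  93  56  69 140  50  46  18  25  95 146 196 188 188 188 188]
[118 124 129  58  55  63 121  46  41  20  31 126 132 181 139 152 152 146]
```

Call:
jog_arm(targets=[{"xyz": [-0.1, -0.4, 0], "twist": [0, 0, 0], "grip": 15}, {"xyz": [-0.1, -0.4, 0], "twist": [0, 0, 0], "grip": 15}, {"xyz": [-0.1, -0.4, 0], "twist": [0, 0, 0], "grip": 15}])

```text
t: 12.85
ee_pos: [0.4935, 0.2768, 0.274]
orientation: [-3.134, 0.202, -0.002]
wrist_force: [0.5, 4.6, 4.9]
width: 0.226
grip_force: 21.2
```

```bash
python3 f.py
```

```text
[0.49354349 0.27683737 0.27401949] [0.25207253 4.78250371 5.30972802] [0.45463042 0.2865562  0.48444179]
[151 147 145 110  57  59  72  46  42  15  23  73 153 201 197 196 173 164]
[155 158 165 136  57  69 141  49  46  20  27  96 149 196 189 187 188 186]
[119 124 128  76  54  63 104  46  42  15  35 126 132 182 139 151 152 144]
```

Call:
jog_arm(targets=[{"xyz": [0, -0.4, 0], "twist": [0, 0, 0], "grip": 15}, {"xyz": [0, -0.4, 0], "twist": [0, 0, 0], "grip": 15}, {"xyz": [0, -0.4, 0], "twist": [0, 0, 0], "grip": 15}])

```text
t: 13.4
ee_pos: [0.4935, 0.2765, 0.274]
orientation: [-3.134, 0.202, -0.002]
wrist_force: [-0.4, 5.1, 5.0]
width: 0.226
grip_force: 21.2
```

```bash
python3 f.py
```

```text
[0.49351622 0.27652904 0.27397878] [-0.15774081  5.20946844  5.30120583] [0.22554281 0.33232676 0.24485104]
[150 148 146 137  56  61  55  45  43   9  21  73 153 200 198 196 174 163]
[155 158 165 129  58  62  70  54  51  20  24  94 147 197 188 186 189 188]
[119 122 129 109  50  62 104  49  44  17  35 126 135 181 139 151 150 145]
```

Contact is made: the force rose from 3.7 to 5.2 N (about 0.7 mm of foot compression) and the plate edge hasn't moved. I'll release the knob, lift and look.

Call:
jog_arm(targets=[{"xyz": [0, 0, 0], "twist": [0, 0, 0], "grip": 26}, {"xyz": [0, 0, 0], "twist": [0, 0, 0], "grip": 36}, {"xyz": [0, 0, 0], "twist": [0, 0, 0], "grip": 46}, {"xyz": [0, 0, 0], "twist": [0, 0, 0], "grip": 50}, {"xyz": [0, 0, 0], "twist": [0, 0, 0], "grip": 50}, {"xyz": [0, 0, 20], "twist": [0, 0, 0], "grip": 50}, {"xyz": [0, 0, 50], "twist": [0, 0, 0], "grip": 50}, {"xyz": [0, 0, 80], "twist": [0, 0, 0], "grip": 50}, {"xyz": [0, 0, 80], "twist": [0, 0, 0], "grip": 20}, {"xyz": [0, 0, 80], "twist": [0, 0, 0], "grip": 0}])

```text
t: 14.65
ee_pos: [0.4934, 0.2762, 0.3538]
orientation: [-3.135, 0.203, -0.002]
wrist_force: [-0.7, -0.2, -0.6]
width: 0.253
grip_force: 0.0
```

```bash
python3 f.py
python3 - <<'E'
from h import *
p=env.get_obs()['ee_pos'][:2]*1e3
for th in np.arange(2.1,-.1,-.15): print(round(th,2),(pusher(th,1)-p).round(0))
print((pusher(2.1,1,gap=12)-p).round(0))
E
```

```text
[0.49324882 0.27613772 0.35179446] [-0.26737035 -0.12177551 -0.46572579] [0.30528534 0.48847894 0.61827256]
[152 148 147 138  56  58  55  47  42  17  20  76 154 200 199 197 175 165]
[156 162 167 125  55  61  71  53  49  20  27  97 150 197 188 189 189 190]
[118 124 131 111  54  64 108  50  48  19  32 129 134 185 139 152 154 146]
2.1 [-68. -29.]
1.95 [-76. -34.]
1.8 [-83. -41.]
1.65 [-89. -50.]
1.5 [-93. -58.]
1.35 [-97. -65.]
1.2 [-99. -73.]
1.05 [-99. -82.]
0.9 [-99. -91.]
0.75 [ -97. -100.]
0.6 [ -93. -109.]
0.45 [ -87. -118.]
0.3 [ -80. -126.]
0.15 [ -71. -132.]
0.0 [ -61. -137.]
[-61. -19.]
```

The foot stayed put, with the image columns unchanged. Now I'll go to the outer side of the open lever.

Call:
jog_arm(targets=[{"xyz": [-20, -7, 0], "twist": [0, 0, 0], "grip": 0}, {"xyz": [-45, -13, 0], "twist": [0, 0, 0], "grip": 0}, {"xyz": [-58, -16, 0], "twist": [0, 0, 0], "grip": 0}, {"xyz": [-58, -16, -20], "twist": [0, 0, 0], "grip": 0}, {"xyz": [-58, -16, -45], "twist": [0, 0, 0], "grip": 0}, {"xyz": [-58, -16, -65], "twist": [0, 0, 0], "grip": 0}, {"xyz": [-58, -16, -71], "twist": [0, 0, 0], "grip": 0}, {"xyz": [-58, -16, -71], "twist": [0, 0, 0], "grip": 0}])

```text
t: 15.7
ee_pos: [0.4352, 0.2601, 0.2813]
orientation: [3.134, -0.203, -0.003]
wrist_force: [-0.4, -0.5, 0.3]
width: -0.001
grip_force: 0.0
```

Run:
```python
from h import *
o=env.get_obs();print(o['ee_pos'],o['wrist_force'],o['width'])
p=o['ee_pos'][:2]*1e3
for th in np.arange(2.1,-.1,-.15): print(round(th,2),(pusher(th,1)-p).round(0))
a=snap('top','t7');snap('side','s7')
a=cv2.imread('pics/t7.png')[190:310,210:385]; b=cv2.imread('pics/s7.png')[80:250,250:400]
cv2.imwrite('pics/m7.png',np.hstack([cv2.resize(a,(437,300),interpolation=2),cv2.resize(b,(265,300),interpolation=2)]))
```

```text
[0.43520541 0.26009561 0.28130562] [-0.41498055 -0.53115755  0.3232503 ] -0.0012888183717472002
2.1 [-10. -13.]
1.95 [-18. -18.]
1.8 [-25. -25.]
1.65 [-31. -34.]
1.5 [-35. -42.]
1.35 [-38. -49.]
1.2 [-41. -57.]
1.05 [-41. -66.]
0.9 [-41. -75.]
0.75 [-39. -84.]
0.6 [-35. -93.]
0.45 [ -29. -102.]
0.3 [ -22. -109.]
0.15 [ -13. -116.]
0.0 [  -3. -120.]
```

View pics/m7.png

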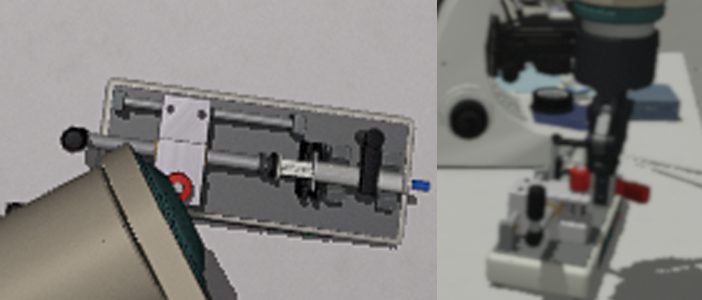

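The fingers (600,195 in the side crop) stand on the near side of the lever, and the foot sits against the plate at (280,167). Now I'll close the lever along the arc, slowly.

Call:
jog_arm(targets=[{"xyz": [-10, -13, 0], "twist": [0, 0, 0], "grip": 0}, {"xyz": [-18, -18, 0], "twist": [0, 0, 0], "grip": 0}, {"xyz": [-25, -25, 0], "twist": [0, 0, 0], "grip": 0}, {"xyz": [-31, -34, 0], "twist": [0, 0, 0], "grip": 0}, {"xyz": [-35, -42, 0], "twist": [0, 0, 0], "grip": 0}, {"xyz": [-38, -49, 0], "twist": [0, 0, 0], "grip": 0}, {"xyz": [-41, -57, 0], "twist": [0, 0, 0], "grip": 0}, {"xyz": [-41, -66, 0], "twist": [0, 0, 0], "grip": 0}, {"xyz": [-41, -75, 0], "twist": [0, 0, 0], "grip": 0}, {"xyz": [-39, -84, 0], "twist": [0, 0, 0], "grip": 0}])

```text
t: 16.8
ee_pos: [0.396, 0.1767, 0.2832]
orientation: [-3.131, 0.201, -0.002]
wrist_force: [-0.5, 7.7, 0.5]
width: 0.001
grip_force: 3.3
```

```bash
python3 f.py
```

```text
[0.39616274 0.17640468 0.28285611] [-0.7118372   4.96700088  1.14302345] [0.23622715 1.41293186 0.54265546]
[145 144 143 133  51  59  52  45  38  16  20  71 151 195 192 190 171 160]
[151 156 160 123  54  60  70  49  48  18  26  94 144 191 183 184 184 183]
[116 118 125 106  49  58 104  49  42  15  32 123 129 178 136 149 148 145]
```

Call:
jog_arm(targets=[{"xyz": [2, -4, 0], "twist": [0, 0, 0], "grip": 0}, {"xyz": [4, -9, 0], "twist": [0, 0, 0], "grip": 0}, {"xyz": [7, -14, 0], "twist": [0, 0, 0], "grip": 0}, {"xyz": [10, -18, 0], "twist": [0, 0, 0], "grip": 0}, {"xyz": [13, -22, 0], "twist": [0, 0, 0], "grip": 0}, {"xyz": [17, -25, 0], "twist": [0, 0, 0], "grip": 0}, {"xyz": [20, -28, 0], "twist": [0, 0, 0], "grip": 0}, {"xyz": [23, -30, 0], "twist": [0, 0, 0], "grip": 0}, {"xyz": [26, -32, 0], "twist": [0, 0, 0], "grip": 0}, {"xyz": [26, -32, 0], "twist": [0, 0, 0], "grip": 0}])

```text
t: 18.05
ee_pos: [0.4228, 0.1438, 0.2824]
orientation: [3.134, -0.204, 0.001]
wrist_force: [0.8, 0.5, -0.5]
width: 0.002
grip_force: 0.0
```

Run:
```python
from h import *
o=env.get_obs();print(o['ee_pos'],o['wrist_force'])
p=o['ee_pos'][:2]*1e3
for th in (.2,.15,.1,.05,0): print(th,(pusher(th,1)-p).round(1))
s=env.read_camera('side'); im=s['pixels'].astype(int); r=(im[:,:,0]>110)&(im[:,:,1]<70)&(im[:,:,2]<70); r[:150]=0;r[250:]=0;r[:,:270]=0;r[:,370:]=0
v,u=np.where(r);p=np.c_[u,v].astype(float);mu=p.mean(0);d=np.linalg.svd(p-mu,full_matrices=0)[2][0];t=(p-mu)@d;print(len(u),mu,d,mu+d*t.min(),mu+d*t.max())
```

```text
[0.42280567 0.14378378 0.2823866 ] [ 0.81128648  0.48572925 -0.48915759]
0.2 [-3.9  2.5]
0.15 [-0.8  0.5]
0.1 [ 2.3 -1.2]
0.05 [ 5.6 -2.8]
0 [ 9.  -4.2]
107 [335.70093458 170.55140187] [-0.60919455  0.79302081] [342.91208322 161.16426786] [328.76142796 179.58492509]
```

The lever is past dead centre. I'll nudge it home gently while watching the force.

Call:
jog_arm(targets=[{"xyz": [1.5, -0.8, 0], "twist": [0, 0, 0], "grip": 0}, {"xyz": [3, -1.5, 0], "twist": [0, 0, 0], "grip": 0}, {"xyz": [4, -2, 0], "twist": [0, 0, 0], "grip": 0}, {"xyz": [4, -2, 0], "twist": [0, 0, 0], "grip": 0}])

```text
t: 18.5
ee_pos: [0.4265, 0.1422, 0.2823]
orientation: [3.135, -0.203, 0.0]
wrist_force: [-0.1, 0.1, -1.0]
width: 0.0
grip_force: 0.0
```

```bash
cat > l.py <<'E'
from h import *
o=env.get_obs();print(o['ee_pos'],o['wrist_force'])
for n,b in(('side',(150,250,270,370)),('top',(215,295,210,385))):
    c=env.read_camera(n);im=c['pixels'].astype(int); r=(im[:,:,0]>110)&(im[:,:,1]<70)&(im[:,:,2]<70); m=r*0;m[b[0]:b[1],b[2]:b[3]]=1
    v,u=np.where(r&(m>0));p=np.c_[u,v].astype(float);mu=p.mean(0);d=np.linalg.svd(p-mu,full_matrices=0)[2][0];t=(p-mu)@d;print(n,len(u),mu,d,mu+d*t.min(),mu+d*t.max())
E
python3 l.py
```

```text
[0.42648146 0.14216142 0.28234587] [-0.082179    0.12045361 -1.0230654 ]
side 102 [334.31372549 170.2745098 ] [-0.44115946  0.89742873] [338.89763954 160.94968148] [329.82505778 179.40558323]
top 171 [289.50877193 265.78947368] [0.9937289  0.11181627] [275.74783094 264.24106634] [311.74218755 268.29122004]
```

Call:
jog_arm(targets=[{"xyz": [1, -0.4, 0], "twist": [0, 0, 0], "grip": 0}, {"xyz": [2, -0.7, 0], "twist": [0, 0, 0], "grip": 0}, {"xyz": [2, -0.7, 0], "twist": [0, 0, 0], "grip": 0}])

```text
t: 18.9
ee_pos: [0.4285, 0.1415, 0.2823]
orientation: [3.135, -0.203, 0.0]
wrist_force: [0.4, 0.2, -0.2]
width: 0.001
grip_force: 0.0
```

```bash
python3 l.py
```

```text
[0.42848198 0.14147031 0.28232837] [ 0.41456184  0.15299076 -0.208816  ]
side 102 [334.31372549 170.26470588] [-0.44067708  0.8976657 ] [338.88872146 160.94537175] [329.82630595 179.40564555]
top 164 [288.59756098 265.68292683] [0.99280282 0.11976042] [275.74278684 264.13227333] [306.77376146 267.87549657]
```

Call:
jog_arm(targets=[{"xyz": [1, -0.2, 0], "twist": [0, 0, 0], "grip": 0}, {"xyz": [1.5, -0.3, 0], "twist": [0, 0, 0], "grip": 0}, {"xyz": [1.5, -0.3, 0], "twist": [0, 0, 0], "grip": 0}])

```text
t: 19.3
ee_pos: [0.43, 0.1412, 0.2823]
orientation: [3.135, -0.203, 0.0]
wrist_force: [0.3, 0.9, 0.6]
width: -0.001
grip_force: 0.0
```

Call:
jog_arm(targets=[{"xyz": [0.7, -0.1, 0], "twist": [0, 0, 0], "grip": 0}, {"xyz": [0.7, -0.1, 0], "twist": [0, 0, 0], "grip": 0}])

```text
t: 19.5
ee_pos: [0.4306, 0.1411, 0.2823]
orientation: [3.135, -0.203, 0.0]
wrist_force: [-0.3, -0.3, -1.1]
width: 0.003
grip_force: 0.0
```

Call:
jog_arm(targets=[{"xyz": [0.7, -0.1, 0], "twist": [0, 0, 0], "grip": 0}, {"xyz": [0.7, -0.1, 0], "twist": [0, 0, 0], "grip": 0}])

```text
t: 19.7
ee_pos: [0.4312, 0.141, 0.2823]
orientation: [3.135, -0.203, -0.001]
wrist_force: [-1.3, 0.8, 0.2]
width: -0.004
grip_force: 0.6
```

Call:
jog_arm(targets=[{"xyz": [0.6, -0.1, 0], "twist": [0, 0, 0], "grip": 0}, {"xyz": [0.6, -0.1, 0], "twist": [0, 0, 0], "grip": 0}])

```text
t: 19.9
ee_pos: [0.4316, 0.141, 0.2822]
orientation: [3.135, -0.203, -0.003]
wrist_force: [-4.9, 0.2, 2.9]
width: -0.001
grip_force: 2.6
```

```bash
python3 l.py
```

```text
[0.43160616 0.1409884  0.28223878] [-4.85628093  0.24515078  2.88788305]
side 104 [334.34615385 170.18269231] [-0.43769415  0.89912392] [338.8514884  160.92770445] [329.85198356 179.41474619]
top 152 [287.47368421 265.55921053] [0.99226946 0.12410202] [275.73841919 264.09149425] [303.79975306 267.60109343]
```

A light 5 N touch meets the stop, so the lever is home. I'll back off and clear the view.

Call:
jog_arm(targets=[{"xyz": [-10, 0, 0], "twist": [0, 0, 0], "grip": 0}, {"xyz": [-30, 0, 10], "twist": [0, 0, 0], "grip": 0}, {"xyz": [-40, -20, 50], "twist": [0, 0, 0], "grip": 0}, {"xyz": [-50, -60, 90], "twist": [0, 0, 0], "grip": 0}, {"xyz": [-65, -105, 120], "twist": [0, 0, 0], "grip": 0}, {"xyz": [-75, -150, 120], "twist": [0, 0, 0], "grip": 0}, {"xyz": [-75, -190, 120], "twist": [0, 0, 0], "grip": 0}, {"xyz": [-75, -190, 120], "twist": [0, 0, 0], "grip": 0}])

```text
t: 20.8
ee_pos: [0.3557, -0.0533, 0.4028]
orientation: [3.132, -0.216, 0.004]
wrist_force: [-0.2, 1.3, -0.1]
width: 0.0
grip_force: 0.0
```

```bash
python3 l.py; python3 f.py
python3 - <<'E'
from h import *
snap('top','t9');snap('side','s9')
a=cv2.imread('pics/t9.png')[215:295,210:385]; b=cv2.imread('pics/s9.png')[80:250,250:400]
cv2.imwrite('pics/m9.png',np.hstack([cv2.resize(a,(525,240),interpolation=2),cv2.resize(b,(212,240),interpolation=2)]))
E
```

```text
[ 0.35574963 -0.05332992  0.40284909] [-0.15412608  1.27602376 -0.08453697]
side 99 [334.36363636 170.08080808] [-0.4439965   0.89602852] [338.89026599 160.94562504] [329.76150144 179.36836823]
top 245 [297.06530612 266.84897959] [0.99158373 0.12946698] [275.73059116 264.06339425] [321.13171087 269.99123035]
[ 0.35698912 -0.04791724  0.402143  ] [ 0.41912209  0.62877042 -0.00729249] [0.34055495 0.33125374 0.24334897]
[143 139 140 132  53  54  51  45  40  15  21  72 146 191 188 190 167 157]
[149 152 158 120  54  58  66  50  47  16  21  92 144 186 178 180 181 178]
[111 117 121 105  50  60 103  44  43  16  28 121 126 176 133 147 146 139]
```

View pics/m9.png

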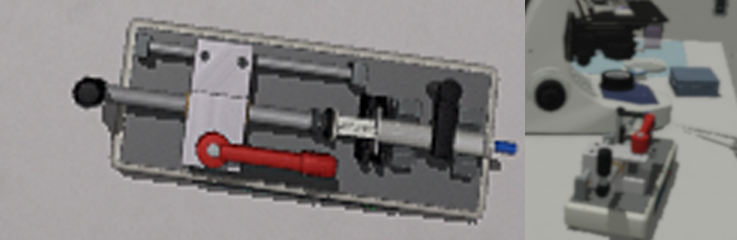

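The lever lies at its starting angle (direction 0.129 vs 0.131), and the foot touches the unmoved plate at (330,125). Handing in.

```bash
python3 -c "
from station import env
print(env.job_done())"
```

```text
the job is handed in; nothing more can be done
None
```

The pump is set and the job handed in at about 21 s: the lever is back home against its stop, the rubber foot rests on the plunger plate with roughly 1.5 N, the plunger did not visibly move, and the arm is clear.

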